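Pin the swivel collar of the pipe jig

TASK

On the green pipe jig, turn the loose steel collar by its black bar until the hole in the collar's ear stands over the hole in the green base. Then take the red-headed pin from the wooden rack, put it upright down through both holes until it is fully home with its flange flat on the ear, and let go of it.

Things in the scene. Friction and masses are not known exactly. Their poses are not given: they have to be found in the camera images.
- collar (a joint): Angle of the steel collar on the green jig about its vertical axis, rad. 0: the ear's hole is exactly over the base's hole; positive: ear turned anticlockwise from there, seen from above. Turns 1.7 rad either way with light friction (0.05 N m), has no stop or click at 0 and stays where left. Starts at 0.6 to 1.4.
- collar_bar (a point): Centre of the black bar on the collar, on the turning axis, 69 mm above the bench; bar 60 long, 16 thick, 50 mm tall. x: along the bar towards the ear, z up. The collar below is a steel disc, 80 mm diameter, 12 thick, top 44 mm above the bench, with one 48 mm square ear; the ear's 25 mm hole is 85 mm from the axis along x.
- base_hole (a point): Centre of the mouth of the 25 mm round hole, 30 mm deep (to the bench), in the square boss of the green jig base: on the base's top face, 30 mm above the bench, 85 mm from the collar's axis. x points away from that axis, z up. The 12 mm thick ear passes 2 mm above this face, so its top is 14 mm above this point.
- red_pin (a point): Centre of the pin's red head (upright, 24 mm diameter, 50 tall), 71 mm above the bench in the wooden rack (70 x 240 x 40 mm), where same-sized blue and yellow pins stand 80 mm apart in any order. Flange 44 mm diameter, 6 thick, underside 31 mm below this point; shank 14 mm, tapered tip 69 mm below it. z up. About 120 g. Fully home: 45 mm above base_hole.
There are look-alikes about, which are no part of the job. Leave any orange or turquoise look-alike of the part that bears red_pin alone.

How it is judged:
On the way:
1. the ear's hole is turned over the base's hole (value of joint collar between -0.175 and 0.175 rad), for 0.2 s.
At the end, for the whole second after the job is handed in: The collar is within 10 degrees of lined up and at rest, and the red-headed pin stands upright (within 8 degrees) through the ear's hole and the base's hole, its head within 14 mm of the base hole's axis and its flange down on the ear (within 4 mm) (all of step 1 and horizontal distance between red_pin and base_hole below 0.014 m and z of red_pin in the frame of base_hole between 0.04 and 0.049 m and angle between red_pin's own z axis and vertical below 0.15 rad and velocity of joint collar between -0.1 and 0.1 rad/s); the robot touches nothing.
It also fails if it takes over 51 s, if anything falls off the work surface, if the arm or the gripper's body presses on something with over 40 N, if the wrist force passes 120 N, or if a joint passes its speed limit or range.

ROBOT

A 6-joint arm with a two-finger parallel gripper is mounted at the origin on the work surface. World frame = base frame: x ahead of the robot, y to its left, z up, the work surface at z = 0. Lengths are in m, angles in rad, forces in N, time in s.
With the tool pointing down it reaches from about 0.275 to 0.825 m from the base axis. Payload 4.9 kg.
Tool frame: the origin (TCP) lies midway between the tips of the shut fingers; the grasp point (between the pads) lies 19 mm behind it (grip_point_offset is the distance from the TCP to the grasp point, in m); z points along the fingers, x is the direction in which the jaws open and shut, and the axes are right-handed (so a half turn about z gives the same grasp; the last joint's range is limited). The gripper opens to 85 mm and grips with 20 to 120 N. Pads are 22 mm wide; open, the fingers measure 114 mm over their backs; the gripper's body (76 mm by 85 mm) begins 54 mm behind the grasp point. The pads swing forward as they close: fully open they stand 13 mm farther back than shut.
Start: joints at [1.007, 0.326, -0.193, 1.052, 0, 1.437], TCP at [0.229, 0.5, 0.231] pointing down, gripper open.
Joint ranges: [-2.65, 2.65], [-0.97, 1.79], [-1.3, 1.35], [-1.93, 2.1], [-1.47, 1.37], [-3.14, 3.14]. Speed limits (rad/s): [2.57, 2.57, 3.14, 3.14, 3.14, 3.14].

INTERFACE

Orientations are given as a rotation vector (axis times angle).
In Python, from cell import * gives the robot as it stands. Calls block until the motion is done:
- movep(position, orientation): joint-space move of the TCP to a pose.
- move_l(position, velocity=0.15, rot=None, until_force=None): straight line of the TCP; rot=None keeps the orientation; velocity is the mean speed in m/s. With until_force (N) it stops when the force on the tool has changed by that much, and returns True; else False.
- set_joints(angles): joint-space move.
- let_go() and grab(newtons=None): open the fingers fully, or close them until they stop; newtons is the grip in N (None keeps the last).
- sleep(seconds).
- ik(position, orientation): joint angles nearest the present ones, or None.
- get_state(): the state.
- grab_frame(name): name is "scene" or "top" or "wrist"; returns a dict with "img" (384x512x3 uint8, red, green, blue), "fx", "fy", "cx", "cy" (pixels), "k1" (the pictures are not rectified: a ray, as slopes to the right and down, at radius r is drawn at 1 + k1 r^2 times it, then the intrinsics apply), "cam_to_world" (4x4, takes a point from camera to world coordinates); the wrist camera has in their place "T_tool_cam" (4x4, takes a point from camera to tool coordinates, whose origin is the TCP and whose axes are the tool frame's). Camera axes: x right, y down, z forward; pixel columns grow to the right and rows downward; lengths in m; the calibration is good to about 2 mm. A picture is of the moment at which its call begins: read the wrist's pose just before it. There is no depth.
A pose or a line that the arm cannot do raises MotionError and nothing moves.
- sign_off(): hands the job in, once; it reports no verdict.
Trained networks look in the newest picture that a camera, given by its name, has taken for a name from the list of things; names that differ only in an ending like _2 or _b are one class to them, and where a whole thing is asked for, a point or a joint stands for the part that bears it (a point fixed in the world has none). Each returns a list of dicts, best first, with "score" (0 to 1); they miss things now and then, are a little off and sometimes report something else, mostly with a low value. They report only what shows in the picture. A call takes as long as a camera call. They do not tell look-alikes from the thing itself.
- spot_in(camera, name): "centre" ([column, row] in pixels, amid what is visible of it).
- silhouettes(camera, name): "mask" (384x512 bool, what is visible of it) and "centre" ([column, row] in pixels, amid what is visible of it).
- tip_of(camera, name): "centre" ([column, row] in pixels: a listed point, or the origin of a listed thing).
The state is a dict: "clock": time; "q": joint angles; "joint_velocities": joint speeds; "tau": joint torques, N m; "position": TCP position; "eef_rot": TCP orientation; "contact_force": force on the tool from outside, world axes, zero at the start; "wrist_torque": the same for the moment, N m; "finger_gap": opening from 0.0 (shut) to 1.0 (fully open).
Only numpy, scipy, OpenCV 4.12 (cv2) and the standard library are available. Lean on these libraries where they do the work, as an engineer would, in place of code of your own. Each camera call takes 0.05 s, during which the arm holds its last target.

## Working session

There is one attempt and no reset: what is moved stays moved. The work goes in short steps, each a Python script; the robot and the scene stay as the last script left them, time stands still between calls to the robot, and variables do not carry over. Pictures are saved under pics/ and viewed, and the job is handed in when it is done.

```bash
ls; mkdir -p pics
python3 - <<'E'
from cell import *
import cv2
for n in ("scene","top","wrist"):
    f=grab_frame(n); cv2.imwrite(f"pics/{n}0.png",f["img"][:,:,::-1])
    print(n,f["fx"],f["cx"],f["cy"],f["k1"],f.get("cam_to_world",f.get("T_tool_cam")))
    for nm in ("red_pin","collar_bar","base_hole"):
        print(nm,[(d["score"],d["centre"]) for d in tip_of(n,nm)][:5])
s=get_state();print(s["clock"],s["position"],s["eef_rot"])
E
```

```text
pics
scene 388.3244265313213 260.4925825662605 190.42200378090888 -0.09801432871825547 [[-0.84303134  0.3629389  -0.39695531  0.86112725]
 [ 0.53784375  0.56236308 -0.62806995  0.50135905]
 [-0.00471801 -0.74298258 -0.66929412  0.6355416 ]
 [ 0.          0.          0.          1.        ]]
red_pin [(0.74, [239.0, 122.7]), (0.64, [204.9, 139.2]), (0.5, [182.8, 118.7])]
collar_bar [(0.65, [320.4, 271.0])]
base_hole [(0.56, [292.0, 315.3])]
top 431.41644921708166 250.72893757019762 189.62030590436822 0.003300740648630905 [[-0.02177633 -0.99718161  0.07179574  0.45766948]
 [-0.99935901  0.02375232  0.0267844  -0.0529743 ]
 [-0.02841423 -0.07116645 -0.99705966  1.13661733]
 [ 0.          0.          0.          1.        ]]
red_pin [(0.59, [399.6, 178.6]), (0.54, [149.0, 157.6]), (0.51, [358.9, 230.0]), (0.46, [351.2, 188.1])]
collar_bar [(0.94, [158.7, 186.5])]
base_hole [(0.6, [151.4, 157.4])]
wrist 310.446500614418 258.6619652824396 196.93504492373188 -0.06608935341643783 [[ 9.99999921e-01 -3.25459168e-04 -2.26404471e-04  1.90063087e-04]
 [ 3.77906380e-04  9.55148408e-01  2.96127297e-01 -7.53620822e-02]
 [ 1.19872526e-04 -2.96127359e-01  9.55148456e-01 -1.43220314e-01]
 [ 0.00000000e+00  0.00000000e+00  0.00000000e+00  1.00000000e+00]]
red_pin []
collar_bar []
base_hole []
0.6 [0.22918929 0.49999916 0.23127758] [2.64402795e+00 1.69661880e+00 3.25636199e-05]
```

View pics/scene0.png

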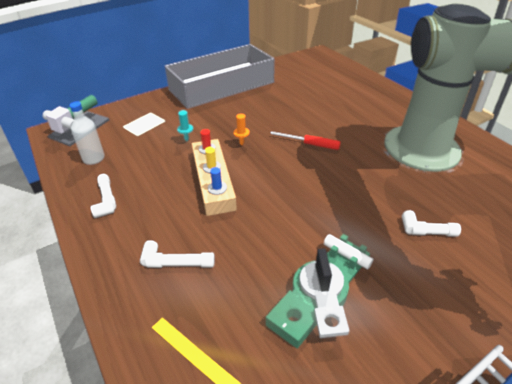

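View pics/top0.png

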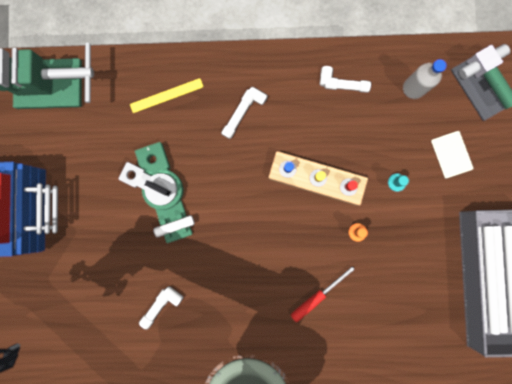

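The scene view shows the green jig with the collar at about (320,285), its ear hole at (331,321) and the base hole at (294,315). The top view has the bar at (159,186), the ear at (131,175) and the base hole at (151,155).

Candidates for red_pin in the top view are the red head in the rack (351,187), the turquoise pin (399,181) and the orange pin (358,231). Only the first is red and stands in the rack, so I'll confirm it in a crop and triangulate.

```bash
cat > h.py <<'E'
from cell import *
import numpy as np, cv2
from scipy.spatial.transform import Rotation as R
from scipy.optimize import least_squares
def Tof(f,s=None):
    if "cam_to_world" in f: return np.array(f["cam_to_world"])
    T=np.eye(4);T[:3,:3]=R.from_rotvec(s["eef_rot"]).as_matrix();T[:3,3]=s["position"]
    return T@np.array(f["T_tool_cam"])
def K(f): return np.array([[f["fx"],0,f["cx"]],[0,f["fy"],f["cy"]],[0,0,1]]),np.array([f["k1"],0,0,0,0.])
def ray(f,T,px):
    k,d=K(f); p=cv2.undistortPoints(np.array([[px]],float),k,d)[0,0]
    v=T[:3,:3]@np.array([p[0],p[1],1]); return T[:3,3],v/np.linalg.norm(v)
def tri(rs):
    A=sum(np.eye(3)-np.outer(v,v) for o,v in rs); b=sum((np.eye(3)-np.outer(v,v))@o for o,v in rs)
    p=np.linalg.solve(A,b); return p,[round(1000*np.linalg.norm(np.cross(v,p-o)),1) for o,v in rs]
def atz(r,z): o,v=r; return o+v*(z-o[2])/v[2]
def proj(f,T,P):
    P=np.atleast_2d(P); k,d=K(f); Ti=np.linalg.inv(T)
    return cv2.projectPoints(P@Ti[:3,:3].T+Ti[:3,3],np.zeros(3),np.zeros(3),k,d)[0][:,0]
E
python3 - <<'E'
from h import *
fs=grab_frame("scene");ft=grab_frame("top");Ts,Tt=Tof(fs),Tof(ft)
print("pin",tri([ray(fs,Ts,[204.9,139.2]),ray(ft,Tt,[351.2,188.1])]))
print("bar",tri([ray(fs,Ts,[320.4,271]),ray(ft,Tt,[158.7,186.5])]))
print("base",tri([ray(fs,Ts,[292,315.3]),ray(ft,Tt,[151.4,157.4])]))
a=ray(ft,Tt,[158.7,186.5]);print(atz(a,.069)); print(atz(ray(ft,Tt,[151.4,157.4]),.03),atz(ray(fs,Ts,[292,315.3]),.03))
for n,nm in (("scene","collar"),("top","collar"),("scene","red_pin"),("top","red_pin")):
    print(n,nm,[(d["score"],d["centre"],int(d["mask"].sum())) for d in silhouettes(n,nm)])
c=lambda f,x,y,w:cv2.resize(f["img"][y-w:y+w,x-w:x+w],(380,380),interpolation=cv2.INTER_CUBIC)
I=np.vstack([np.hstack([c(fs,210,160,40),c(ft,345,190,40)]),np.hstack([c(fs,315,290,60),c(ft,155,185,50)])])[:,:,::-1]
cv2.imwrite("pics/crop1.png",cv2.resize(I,(600,600)))
E
```

```text
pin (array([ 0.53546609, -0.27430773,  0.06665689]), [np.float64(3.3), np.float64(3.3)])
bar (array([0.5483709 , 0.2062526 , 0.06500801]), [np.float64(0.3), np.float64(0.3)])
base (array([0.6283798 , 0.23392412, 0.02727054]), [np.float64(0.5), np.float64(0.5)])
[0.54783529 0.2054588  0.069     ]
[0.62757976 0.23351582 0.03      ] [0.6298126  0.23483913 0.03      ]
scene collar [(0.64, [323.1, 288.6], 2508)]
top collar [(0.86, [152.5, 182.9], 1167)]
scene red_pin [(0.77, [183.3, 125.0], 245), (0.7, [242.0, 128.3], 213), (0.65, [204.1, 138.4], 201)]
top red_pin [(0.77, [394.8, 181.1], 273), (0.65, [357.8, 228.7], 246), (0.54, [347.1, 188.5], 228)]
```

View pics/crop1.png

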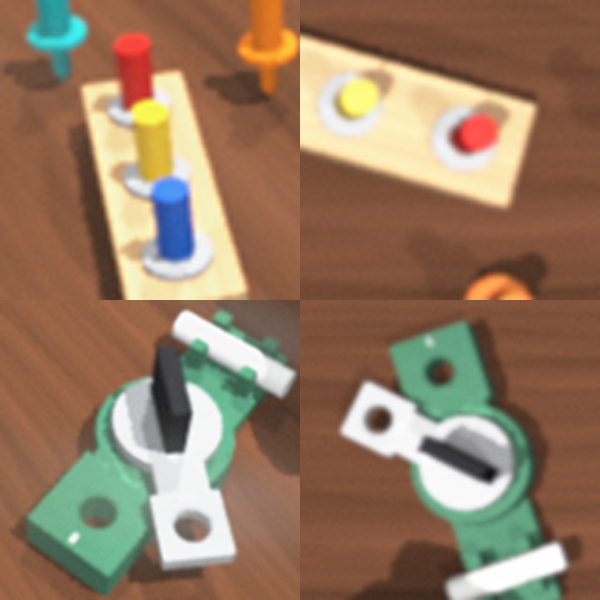

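```bash
cat >> h.py <<'E'
def rot(phi):
    x=np.array([np.cos(phi),np.sin(phi),0]);z=np.array([0,0,-1.]);return R.from_matrix(np.c_[x,np.cross(z,x),z]).as_rotvec()
def snap(name):
    s=get_state(); f=grab_frame("wrist"); cv2.imwrite(f"pics/{name}.png",f["img"][:,:,::-1])
    import pickle; pickle.dump((f["img"],Tof(f,s),{k:f[k] for k in("fx","fy","cx","cy","k1")}),open(f"pics/{name}.pkl","wb"))
    return f,Tof(f,s),s
E
python3 - <<'E'
from h import *
s=get_state();Rm=R.from_rotvec(s["eef_rot"]).as_matrix();print(Rm.round(2),s["q"])
fs=grab_frame("scene");ft=grab_frame("top");Ts,Tt=Tof(fs),Tof(ft)
e=tri([ray(fs,Ts,[331,321]),ray(ft,Tt,[130.5,174])]);print("ear",e)
ax=np.array([.548,.206]);d=e[0][:2]-ax;a=np.arctan2(d[1],d[0]);print(np.degrees(a),np.linalg.norm(d))
b=np.radians(19.1)
for k in (-np.pi/2,np.pi/2):
  for nm,an in(("start",a),("end",b),("over",b-.2)):
    print(k,nm,[None if q is None else np.round(q,2) for q in [ik([.548,.206,.056],rot(an+k)),ik([.548,.206,.2],rot(an+k))]])
p=np.array([.5355,-.2743])
for ph in np.radians([0,-20,-110,-90,70,90,160]): print(np.degrees(ph),[None if q is None else np.round(q,2) for q in [ik([p[0],p[1],.06],rot(ph))]])
E
```

```text
[[ 0.42  0.91 -0.  ]
 [ 0.91 -0.42 -0.  ]
 [-0.    0.   -1.  ]] [ 1.00678623e+00  3.26210982e-01 -1.92622859e-01  1.05199347e+00
 -1.09966087e-05  1.43660368e+00]
ear (array([0.58472023, 0.28470142, 0.04067857]), [np.float64(0.6), np.float64(0.6)])
64.98734739457005 0.08684635137113621
-1.5707963267948966 start [array([ 0.23,  0.56, -0.32,  0.69,  0.  ,  2.24]), array([ 0.23,  0.41, -0.15,  1.01,  0.  ,  2.24])]
-1.5707963267948966 end [array([ 0.23,  0.56, -0.32,  0.69,  0.  ,  3.04]), array([ 0.23,  0.41, -0.15,  1.01,  0.  ,  3.04])]
-1.5707963267948966 over [array([ 0.23,  0.56, -0.32,  0.69,  0.  , -3.04]), array([ 0.23,  0.41, -0.15,  1.01,  0.  , -3.04])]
1.5707963267948966 start [array([ 0.23,  0.56, -0.32,  0.69,  0.  , -0.9 ]), array([ 0.23,  0.41, -0.15,  1.01,  0.  , -0.9 ])]
1.5707963267948966 end [array([ 0.23,  0.56, -0.32,  0.69, -0.  , -0.1 ]), array([ 0.23,  0.41, -0.15,  1.01, -0.  , -0.1 ])]
1.5707963267948966 over [array([ 0.23,  0.56, -0.32,  0.69,  0.  ,  0.1 ]), array([ 0.23,  0.41, -0.15,  1.01,  0.  ,  0.1 ])]
0.0 [array([-0.6 ,  0.58, -0.27,  0.73,  0.  ,  0.97])]
-20.0 [array([-0.6 ,  0.58, -0.27,  0.73,  0.  ,  1.32])]
-110.0 [array([-0.6 ,  0.58, -0.27,  0.73,  0.  ,  2.89])]
-90.0 [array([-0.6 ,  0.58, -0.27,  0.73,  0.  ,  2.55])]
70.0 [array([-0.6 ,  0.58, -0.27,  0.73,  0.  , -0.25])]
90.0 [array([-0.6 ,  0.58, -0.27,  0.73,  0.  , -0.6 ])]
160.0 [array([-0.6 ,  0.58, -0.27,  0.73, -0.  , -1.82])]
```

The ear comes out 87 mm from the axis at about 65°, and the base hole 85 mm away at 19°. All three heights read 3–4 mm low, which agrees with the text. Next I'll refine with the wrist camera.

Run:
```python
from h import *
a=np.radians(65);ph=a+np.pi/2
movep([.54,.17,.20],rot(ph)); f1,T1,s=snap("w1"); r1={n:[(d["score"],d["centre"]) for d in tip_of("wrist",n)] for n in("collar_bar","base_hole")}
movep([.575,.215,.20],rot(ph)); f2,T2,s=snap("w2"); r2={n:[(d["score"],d["centre"]) for d in tip_of("wrist",n)] for n in("collar_bar","base_hole")}
print(r1,r2,s["clock"])
for n in r1:
    if r1[n] and r2[n]: print(n,tri([ray(f1,T1,r1[n][0][1]),ray(f2,T2,r2[n][0][1])]))
print(proj(f1,T1,[[.548,.206,.069],[.628,.2335,.03],[.585,.285,.044]]),proj(f2,T2,[[.548,.206,.069],[.628,.2335,.03],[.585,.285,.044]]))
cv2.imwrite("pics/w12.png",cv2.resize(np.hstack([f1["img"],f2["img"]])[:,:,::-1],(800,300)))
```

```text
{'collar_bar': [(0.83, [271.6, 225.0])], 'base_hole': [(0.58, [217.0, 256.8])]} {'collar_bar': [(0.98, [290.5, 168.7])], 'base_hole': [(0.84, [222.7, 211.2])]} 3.55
collar_bar (array([0.54357886, 0.21148843, 0.06745487]), [np.float64(1.9), np.float64(1.9)])
base_hole (array([0.62746314, 0.23784764, 0.01854062]), [np.float64(2.0), np.float64(2.0)])
[[266.95328975 223.2368231 ]
 [211.7860334  258.49993914]
 [265.60593812 287.43672576]] [[281.68577019 164.96565138]
 [221.0474242  211.7776175 ]
 [277.95147576 241.79246786]]
```

View pics/w12.png

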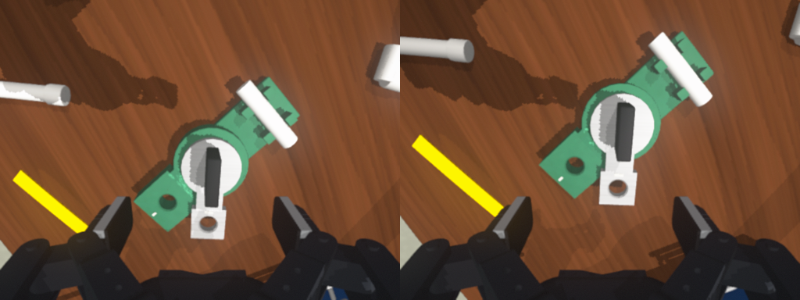

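The jig is clear in both views, with the base hole near (222,209) and the ear hole near (279,240) in full-size w2. I'll enlarge w2 to locate both precisely.

Run:
```python
from h import *
import pickle
out=[]
for n,(x,y) in(("w1",(245,255)),("w2",(255,205))):
    im,T,f=pickle.load(open(f"pics/{n}.pkl","rb"))
    p=proj(f,T,[[.548,.206,.069],[.628,.2335,.03],[.585,.285,.044]])
    c=cv2.resize(im[y-75:y+75,x-65:x+65],None,fx=3,fy=3,interpolation=cv2.INTER_CUBIC)
    g=cv2.cvtColor(im,cv2.COLOR_RGB2GRAY)
    for q in p:
        d=((q-[x-65,y-75])*3).astype(int);cv2.drawMarker(c,tuple(map(int,d)),(255,0,0),0,10,1)
    out.append(c)
    for nm,q in(("base",p[1]),("ear",p[2])):
        cx,cy=map(int,q);sub=im[cy-14:cy+14,cx-14:cx+14]
        # non-green / non-white blob
        hsv=cv2.cvtColor(sub,cv2.COLOR_RGB2HSV)
        m=(hsv[...,0]<35)|(hsv[...,2]<70) if nm=="base" else (hsv[...,2]<140)
        nn,l,st,ce=cv2.connectedComponentsWithStats(m.astype(np.uint8))
        print(n,nm,[(st[i].tolist(),(ce[i]+[cx-14,cy-14]).round(1).tolist()) for i in range(1,nn) if st[i][4]>30])
cv2.imwrite("pics/w12c.png",np.hstack(out)[:,:,::-1])
```

```text
w1 base [([11, 5, 15, 8, 78], [215.3, 252.4])]
w1 ear [([5, 4, 22, 19, 320], [266.1, 286.1])]
w2 base [([9, 4, 18, 13, 170], [224.7, 207.4])]
w2 ear [([5, 3, 23, 21, 366], [278.5, 240.4])]
```

View pics/w12c.png

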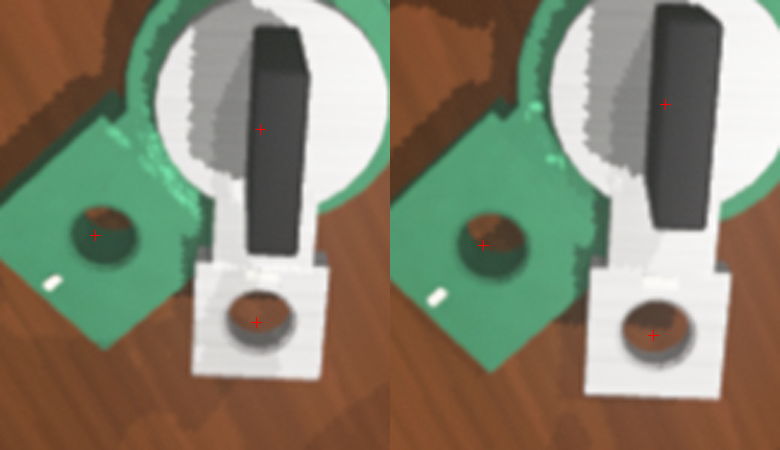

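Run:
```python
from h import *
import pickle
P={}
for n,b,e,br in(("w1",(214.7,258.7),(267,286.7),(271.6,225)),("w2",(224.3,212),(279.3,240.3),(290.5,168.7))):
    im,T,f=pickle.load(open(f"pics/{n}.pkl","rb"))
    for k,q,z in(("base",b,.03),("ear",e,.044),("bar",br,.069)):
        r=ray(f,T,q);P.setdefault(k,[]).append(r);print(n,k,atz(r,z).round(4))
    # disc centre: white low-sat contour ellipse at z=.044
for k in P: print(k,tri(P[k]))
im,T,f=pickle.load(open("pics/w2.pkl","rb"))
c=cv2.resize(im[90:220,200:380],None,fx=4,fy=4,interpolation=cv2.INTER_CUBIC)
ax=np.array([.547,.207]);t=np.linspace(0,6.28,60)
for cx,col in((ax,(255,0,0)),):
    q=proj(f,T,np.c_[cx[0]+.04*np.cos(t),cx[1]+.04*np.sin(t),0*t+.044])
    cv2.polylines(c,[((q-[200,90])*4).astype(np.int32)],True,col,1)
a=np.radians(65);u=np.array([np.cos(a),np.sin(a)]);v=np.array([-u[1],u[0]])
box=[ax+i*.03*u+j*.008*v for i,j in((1,1),(1,-1),(-1,-1),(-1,1))]
q=proj(f,T,np.array([[*p,.094] for p in box]));cv2.polylines(c,[((q-[200,90])*4).astype(np.int32)],True,(255,255,0),1)
cv2.imwrite("pics/ov.png",c[:,:,::-1])
```

```text
w1 base [0.6251 0.2351 0.03  ]
w1 ear [0.5832 0.2848 0.044 ]
w1 bar [0.5447 0.2095 0.069 ]
w2 base [0.6249 0.2352 0.03  ]
w2 ear [0.583 0.284 0.044]
w2 bar [0.5422 0.2125 0.069 ]
base (array([0.62497397, 0.23508641, 0.03017979]), [np.float64(0.1), np.float64(0.1)])
ear (array([0.5824231 , 0.28251554, 0.04754261]), [np.float64(0.2), np.float64(0.2)])
bar (array([0.54357886, 0.21148843, 0.06745487]), [np.float64(1.9), np.float64(1.9)])
```

View pics/ov.png

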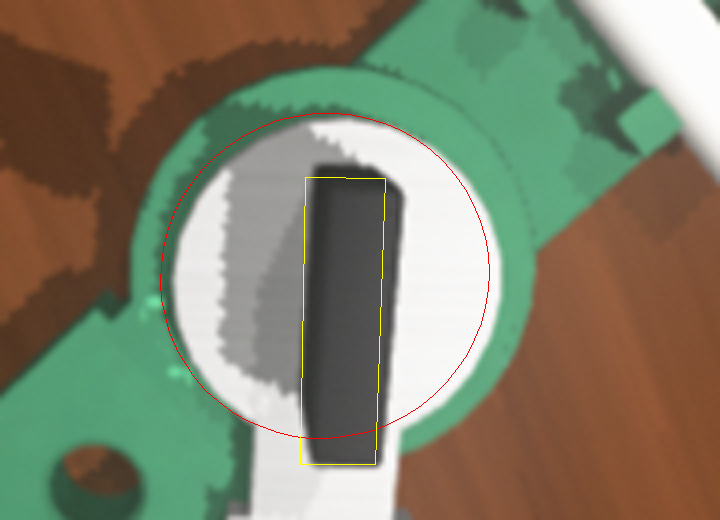

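The disc overlay puts the axis at (0.545, 0.2095). From there both holes lie 84 mm out (85 expected), the base hole at 17.7° and the ear at 63.1°. I'll grip the bar and turn it by −45.4°.

Run:
```python
from h import *
ax=[.545,.2095];a=np.radians(63.1);b=np.radians(17.7)
movep([*ax,.13],rot(a+np.pi/2))
print(move_l([*ax,.057],.12,until_force=15),get_state()["contact_force"])
grab(40); s=get_state();print(s["finger_gap"],s["contact_force"],s["position"])
movep([*ax,.057],rot((a+b)/2+np.pi/2)); movep([*ax,.057],rot(b+np.pi/2))
s=get_state();print(s["contact_force"],s["wrist_torque"],s["position"],s["clock"])
let_go();move_l([*ax,.13],.2)
p=np.array([.5,.195]) 
movep([.535,.2065,.20],rot(b+np.pi/2)); f1,T1,s=snap("w3"); 
movep([.575,.219,.20],rot(b+np.pi/2)); f2,T2,s=snap("w4"); print(s["clock"])
cv2.imwrite("pics/w34.png",np.hstack([cv2.resize(f["img"][130:330,170:350],None,fx=2.2,fy=2.2,interpolation=cv2.INTER_CUBIC) for f in(f1,f2)])[:,:,::-1])
```

```text
False [-0.17629206 -0.46093504  0.09905846]
0.18584560200095404 [-0.23851014 -0.25827479  2.64151911] [0.54505821 0.20955169 0.05727158]
[ 0.27361158 -3.34261675  4.87260108] [-0.46690659  0.02824217 -0.03188851] [0.5454199  0.20913585 0.05727385] 6.4333
8.35
```

View pics/w34.png

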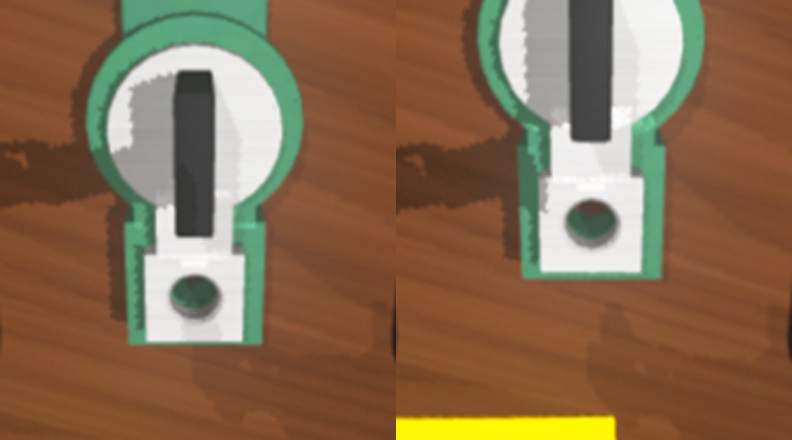

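The hole stands over the base hole, with the ear hole at (258.6,264.5) in w3 and (258.6,230.9) in w4. Next I'll measure the red pin from two wrist positions.

Run:
```python
from h import *
import pickle
rs=[]
for n,e in(("w3",(258.6,264.5)),("w4",(258.6,230.9))):
    im,T,f=pickle.load(open(f"pics/{n}.pkl","rb")); r=ray(f,T,e); rs.append(r); print(n,"ear",atz(r,.044).round(4))
print(tri(rs))
ph=np.radians(-16)
movep([.54,-.235,.22],rot(ph)); f1,T1,s=snap("w5"); r1=[(d["score"],d["centre"]) for d in tip_of("wrist","red_pin")]
movep([.53,-.27,.22],rot(ph)); f2,T2,s=snap("w6"); r2=[(d["score"],d["centre"]) for d in tip_of("wrist","red_pin")]
print(r1,r2,s["clock"])
print(proj(f1,T1,[[.5355,-.2743,.071]]),proj(f2,T2,[[.5355,-.2743,.071]]))
for f,T in((f1,T1),(f2,T2)):
    h=cv2.cvtColor(f["img"],cv2.COLOR_RGB2HSV);m=(((h[...,0]<6)|(h[...,0]>172))&(h[...,1]>170)&(h[...,2]>90)).astype(np.uint8)
    n,l,st,ce=cv2.connectedComponentsWithStats(m);print([(st[i].tolist(),ce[i].round(1).tolist()) for i in range(1,n) if st[i][4]>80])
cv2.imwrite("pics/w56.png",cv2.resize(np.hstack([f1["img"],f2["img"]])[:,:,::-1],(800,300)))
```

```text
w3 ear [0.6249 0.235  0.044 ]
w4 ear [0.6248 0.2347 0.044 ]
(array([0.62407293, 0.23458436, 0.04557508]), [np.float64(0.1), np.float64(0.1)])
[(0.69, [168.7, 259.9]), (0.67, [300.3, 310.0])] [(0.94, [302.2, 281.1]), (0.69, [268.0, 178.8]), (0.67, [162.4, 223.7])] 10.4417
[[264.91907466 220.71768182]] [[264.84549032 184.51029184]]
[([0, 165, 47, 46, 1030], [19.6, 189.8]), ([256, 200, 24, 36, 688], [267.0, 217.8])]
[([0, 139, 40, 43, 876], [16.6, 162.1]), ([255, 165, 26, 32, 652], [266.9, 180.9])]
```

View pics/w56.png

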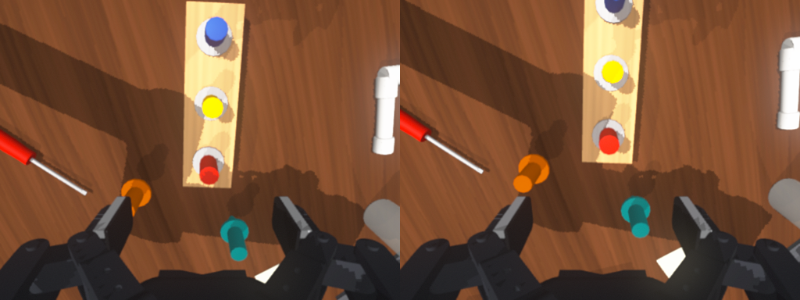

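The ear hole is at (0.6249, 0.2349) and the base hole at (0.6250, 0.2351), so they are lined up to under 1 mm. The red head in the rack is near (267,218) in w5 and (267,181) in w6. I'll enlarge it to find its top circle.

Run:
```python
from h import *
import pickle
o=[]
for n,y in(("w5",215),("w6",180)):
    im,T,f=pickle.load(open(f"pics/{n}.pkl","rb"))
    c=cv2.resize(im[y-35:y+35,232:302],None,fx=5.5,fy=5.5,interpolation=cv2.INTER_CUBIC)
    t=np.linspace(0,6.28,40);x0=np.array([.533,-.275])
    for z,r,col in((.096,.012,(0,0,0)),(.046,.022,(0,0,255))):
        q=proj(f,T,np.c_[x0[0]+r*np.cos(t),x0[1]+r*np.sin(t),0*t+z]);cv2.polylines(c,[((q-[232,y-35]+.5)*5.5).astype(np.int32)],True,col,1)
    o.append(c)
cv2.imwrite("pics/pin.png",np.hstack(o)[:,:,::-1])
```

```text
(no output)
```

View pics/pin.png

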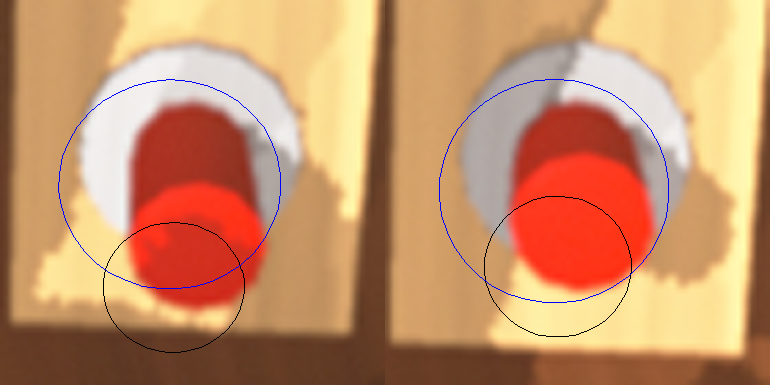

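Run:
```python
from h import *
import pickle
A=[];B=[]
for n,t,b in(("w5",(267.7,224.2),(266,206.8)),("w6",(267.3,184.7),(266.4,172.1))):
    im,T,f=pickle.load(open(f"pics/{n}.pkl","rb"));r=ray(f,T,t);A.append(r);q=ray(f,T,b);B.append(q);print(atz(r,.096).round(4),atz(q,.046).round(4))
print(tri(A),tri(B))
x=np.mean([atz(r,.096)[:2] for r in A]+[atz(r,.046)[:2] for r in B],0);print(x)
ph=np.radians(-16)
movep([*x,.15],rot(ph))
print(move_l([*x,.055],.12,until_force=12))
s=get_state();print(s["position"],s["contact_force"])
grab(40);s=get_state();print(s["finger_gap"],s["contact_force"],s["clock"])
f,T,s=snap("w7")
```

```text
[ 0.5392 -0.2687  0.096 ] [ 0.5388 -0.2687  0.046 ]
[ 0.5389 -0.2685  0.096 ] [ 0.5394 -0.2684  0.046 ]
(array([ 0.53906755, -0.26846722,  0.09645864]), [np.float64(0.2), np.float64(0.2)]) (array([ 0.53930277, -0.2674021 ,  0.05013903]), [np.float64(0.2), np.float64(0.2)])
[ 0.53906155 -0.2685902 ]
False
[ 0.53983043 -0.26910614  0.05608222] [-0.25228572 -0.27664667  0.14615945]
0.2679007287566947 [-0.79526079  0.15370283  2.94459872] 12.4583
```

View pics/w7.png

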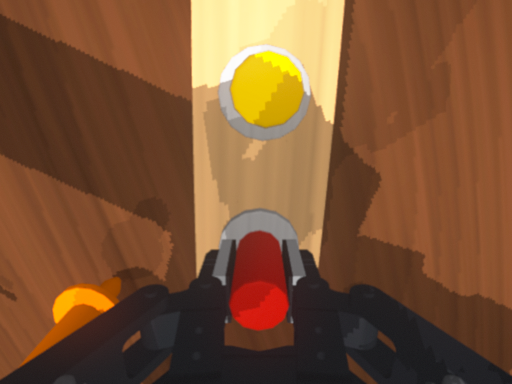

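The red pin is gripped, with its head between the pads at (258,280). I'll lift it, carry it over and look before inserting.

Run:
```python
from h import *
s=get_state();p=s["position"]
move_l([p[0],p[1],.18],.15)
s=get_state();print(s["finger_gap"],s["contact_force"])
h=[.6250,.2350];ph=np.radians(17.7+90)
movep([*h,.18],rot(ph)); move_l([*h,.118],.12)
f,T,s=snap("w8");print(s["position"],s["clock"])
fs=grab_frame("scene");ft=grab_frame("top");
c=lambda f,x,y,w:cv2.resize(f["img"][y-w:y+w,x-w:x+w],(390,390),interpolation=cv2.INTER_CUBIC)
cv2.imwrite("pics/ins.png",np.hstack([c(fs,305,285,65),c(ft,155,170,60)])[:,:,::-1])
```

```text
0.27606101075105455 [-1.03178868  0.13517955 -1.74997314]
[0.62549847 0.2347901  0.11850531] 16.0083
```

View pics/ins.png

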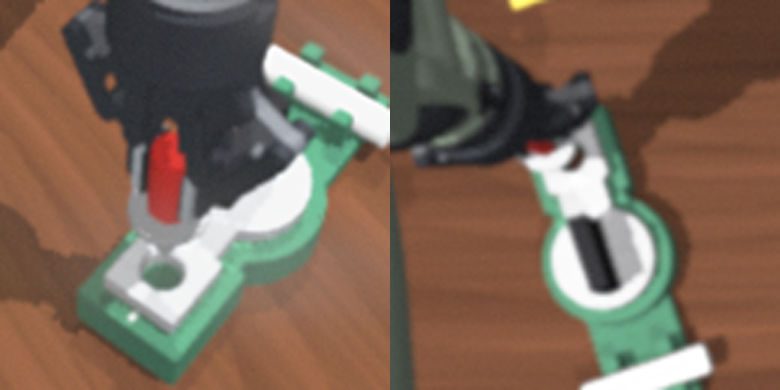

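View pics/w8.png

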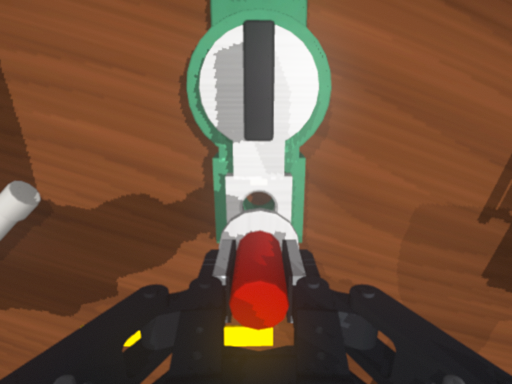

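The pin hangs upright and in line with the ear hole: the head is at (258,280) and the hole shows just behind the flange at (259,200). I'll insert it with a force limit.

Run:
```python
from h import *
h=[.6250,.2350]
r=move_l([*h,.085],.06,until_force=8);s=get_state();print(r,s["position"],s["contact_force"])
if not r:
    r=move_l([*h,.057],.04,until_force=8);s=get_state();print(r,s["position"],s["contact_force"],s["finger_gap"],s["clock"])
f,T,s=snap("w9")
fs=grab_frame("scene")
cv2.imwrite("pics/ins2.png",np.hstack([cv2.resize(fs["img"][220:350,240:370],(390,390),interpolation=cv2.INTER_CUBIC),cv2.resize(f["img"],(520,390))[:,65:455]])[:,:,::-1])
```

```text
False [0.62498517 0.23499028 0.08483008] [-0.49253696 -0.40279477 -2.1277166 ]
True [0.62451985 0.23484417 0.05924391] [-1.54440709 -1.54157222  6.3758942 ] 0.2690415311247031 17.4833
```

View pics/ins2.png

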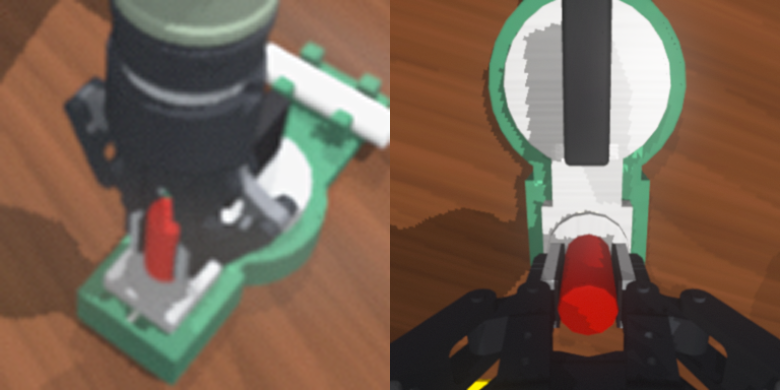

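It stopped at TCP z = 0.0592, where about 0.0596 was expected for fully home. In the picture the flange sits on the ear. I'll release, retreat and check.

Run:
```python
from h import *
let_go();p=get_state()["position"];move_l([p[0],p[1],.17],.12)
ph=np.radians(107.7)
movep([.59,.224,.22],rot(ph));f1,T1,s=snap("wa")
movep([.55,.211,.22],rot(ph));f2,T2,s=snap("wb");print(s["clock"])
t=np.linspace(0,6.28,40);o=[]
fs=grab_frame("scene")
for f,T in((f1,T1),(f2,T2)):
    im=f["img"].copy();c0=proj(f,T,[[.625,.235,.06]])[0];x,y=map(int,c0)
    c=cv2.resize(im[y-40:y+40,x-40:x+40],None,fx=4.8,fy=4.8,interpolation=cv2.INTER_CUBIC)
    for z,r,col in((.100,.012,(0,0,0)),(.05,.022,(0,0,255))):
        q=proj(f,T,np.c_[.625+r*np.cos(t),.235+r*np.sin(t),0*t+z]);cv2.polylines(c,[((q-[x-40,y-40]+.5)*4.8).astype(np.int32)],True,col,1)
    o.append(c)
print(f1["img"].shape)
cv2.imwrite("pics/fin.png",np.vstack([np.hstack(o)])[:,:,::-1])
cv2.imwrite("pics/fin2.png",cv2.resize(fs["img"][220:350,240:370],(500,500),interpolation=cv2.INTER_CUBIC)[:,:,::-1])
```

```text
19.9917
(384, 512, 3)
```

View pics/fin.png

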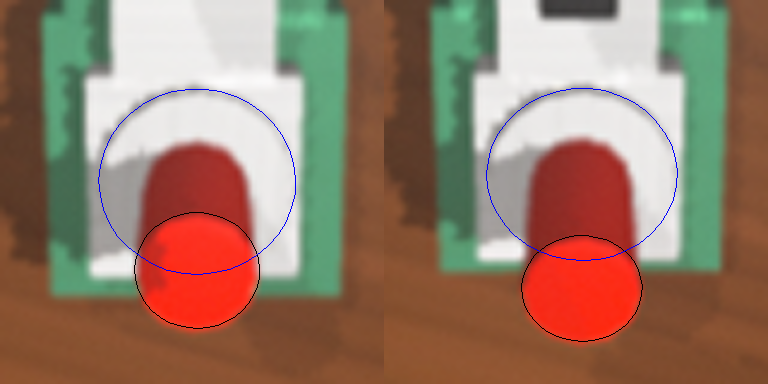

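View pics/fin2.png

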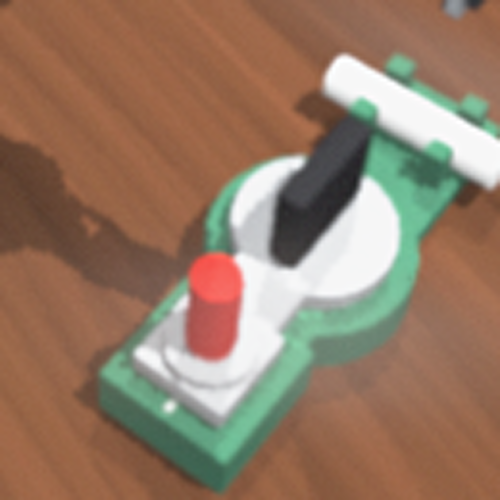

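In both wrist views the pin's top and flange fall exactly on the circles predicted for an upright pin that is fully home at (0.625, 0.235). The scene view agrees: the ear sits squarely over the boss and the gripper is clear.

Run:
```python
from cell import *
s=get_state();print(s["contact_force"],s["clock"]);sign_off()
```

```text
[-0.03158642 -0.9910229  -0.67323195] 20.0917
the job is handed in; nothing more can be done
```

I turned the collar by its bar about 45° and put the red-headed pin from the rack down through both holes. I then let go and handed the job in at about 20 s of the 51 s allowed; no verdict was reported.

- **Alignment:** the ear hole measured (0.6249, 0.2349) and the base hole (0.6250, 0.2351), under 1 mm apart.
- **Insertion:** the pin went in without catching. It stopped on contact at TCP height 0.0592 m, where about 0.0596 m was expected for fully home.
- **After release:** two wrist views showed the head and flange on the outlines expected for an upright, fully home pin. The scene view agreed, and the gripper was clear.
- **Disagreements:** the scene and top cameras read heights 3–4 mm low, and the networks' wrist-view points were a few mm off. I used hole, disc and pin outlines measured in the wrist pictures instead. No other checks failed.

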